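Take the left-hand safety cap off the gas bottle

ROBOT

A 7-joint arm with a two-finger parallel gripper is mounted at the origin on a cart in front of the work surface, level with it; the furniture and walls round the work are solid. World frame = base frame: x ahead of the robot, y to its left, z up, the work surface at z = 0. Lengths are in m, angles in rad, forces in N, time in s.
With the tool pointing down it reaches from about 0.4 to 0.85 m from the base axis. Payload 10.4 kg.
Tool frame: the origin (TCP) lies at the very end of the fingers, on their centre line; the grasp point (between the pads) lies 19 mm behind it (r.pinch_z is the distance from the TCP to the grasp point, in m); z points along the fingers, y is the line along which they close (so a half turn about z gives the same grasp; the last joint's range is limited). The gripper opens to 87 mm and grips with 3 to 60 N. Pads are 19 mm wide; open, the fingers measure 117 mm over their backs; the gripper's body (75 mm by 190 mm) begins 51 mm behind the grasp point.
Start: joints at [1.112, 0.332, -0.065, 1.46, 0.022, 1.35, -0.088], TCP at [0.264, -0.567, 0.223] pointing down, gripper open.
Joint ranges: [-2.6, 2.6], [-0.5, 2.12], [-1.47, 1.34], [0.16, 2.42], [-1.27, 4.41], [0.06, 2.06], [-2.6, 2.6]. Speed limits (rad/s): [2.22, 2.22, 2.79, 2.79, 3.14, 3.14, 3.14].

INTERFACE

Orientations are given as a unit quaternion [x, y, z, w].
In Python, from bench import r, camera gives the robot as it stands. The module is installed in compiled form; this text tells all that it offers.
- The arm moves only by the shell command python3 -m pendant 'ROWS' [FORCE]. ROWS is JSON, a list of rows, each an object with "dp": the shift along the tool's x, y, z as a fraction of full scale, a list of three; "rotation": the turn, a rotation vector about the tool's x, y, z as a fraction of full scale, a list of three; "jaw": the opening, from 0 (shut) to 1 (fully open). A call has 1 to 8 rows; each row is the pose to reach, as a shift and turn from the pose commanded when the call began, along the tool's axes at that moment, turning the shorter way round; what a row does not reach only later rows make up. Full scale, the value 1, is 0.15 m for a shift and 2 pi rad for a turn. A row lasts 1/8 s, in which the tool goes at most 62.5 mm and 10.7 degrees, less where a joint would pass 70% of its speed; a pose out of reach is approached as far as the arm can. A call with a number of a shift or a turn outside -1 to 1 is refused whole. A call with a gripper value outside its range is refused whole. The fingers move at their own pace and stop on an object; FORCE is the grip in N (left out, the last holds). Time passes only in rows, so rows that repeat a pose let the fingers close. It gives the time, the measured TCP pose, the force, the opening and the grip force at its end, in the units of the state.
- r.read_state(): the state, without advancing time (a new reading comes with each control period).
- camera(name): name is "side" or "top" or "wrist"; returns a dict with "image" (420x560x3 uint8, red, green, blue), "z_map" (420x560 float32, m along the optical axis (not along the pixel's ray), 0 where there is no reading), "mtx" (3x3 intrinsics, pixels), "T" (4x4, takes a point from camera to world coordinates). Camera axes: x right, y down, z forward; pixel columns grow to the right and rows downward; lengths in m; the calibration is good to about 2 mm. A picture is of the moment at which its call begins.
- r.close_job(): hands the job in; it is judged then, once.
The state is a dict: "time": time; "joint_positions": joint angles; "joint_vel": joint speeds; "joint_torque": joint torques, N m; "ee_pos": TCP position; "eef_rot": TCP orientation; "ft_force": force on the tool from outside, world axes, zero at the start; "torque": the same for the moment, N m; "width": finger opening in m; "grip_force": force on a finger pad.
Only numpy, scipy, OpenCV 4.12 (cv2) and the standard library are available. Lean on these libraries where they do the work, as an engineer would, in place of code of your own. Each camera call takes 0.05 s, during which the arm holds its last target. There are 200 camera calls.

TASK

Take the cap off the gas bottle so that the hob can be connected: of the two grey bottles it is the one whose brass hexagon cap has nicked corners and an engraved line, the sign of a left-hand thread. Press the cap down, no deeper than it needs for a light twist to pass the hidden safety catch or the valve opens, turn it clockwise until its line reaches the ring engraved on the bottle's shoulder, and lift it off without straining the thread. Set it down gently, open side down, on the free part of the chopping board and let go, leaving the lemon and the other bottle alone.

Things in the scene. Friction and masses are not known exactly. Their poses are not given: they have to be found in the camera images.
- gas_cap: loose brass hexagon cap, 46 mm across flats, 38 mm high, about 0.15 kg, corners nicked in black, a black engraved line on its top along its +x. Origin: centre of its open lower rim, z up; flats face +x and every 60 degrees. Starts screwed on the gas bottle, its line at the locked bar within 3 degrees. Left-hand thread: undone clockwise from above (yaw decreases); blocked the other way.
- gas_bottle: fixed grey gas bottle, 84 mm across, shoulder up to 86 mm, origin at the centre of its foot, z up. The rim of the screwed-on cap is 98 mm above the origin, on its axis, with 1.5 mm side play. More than 50 N between cap and bottle (jamming, forcing it against the tooth or stop) strains the thread.
- valve_stem (a joint): travel (m) of the sprung stem in the neck that pushes up on the cap's inner top: 0 as found, positive pressed deeper, -0.003 fully out when the cap is off. It pushes with 4.5 N at 0 and 1.5 N more per mm, so the tooth is cleared at 6 to 14 N on the tool, depending on the bottle.
- other_bottle: fixed second bottle of the same look and size with a plain brass hexagon cap (no nicks, no line), which is part of it; not to be touched. Origin at the centre of its foot.
- board: fixed wooden chopping board, 210 mm along its x, 300 mm along its y, 22 mm thick, origin at the centre of its underside. The half towards its +y (towards the robot) is free.
- lemon: loose lemon, 71x53x51 mm, lying on the far half of the board (origin under its middle)
- cap_line (a point): outer end of the engraved line on the cap's top, 18 mm from its axis. Counted from the locked bar, the cap is held down by the ribs up to 75 degrees of clockwise turn, free to lift straight off from 75 to 120 degrees, and meets a hard stop at about 123 degrees. It stays where it is left between two grips.
- cap_pins (a point): on the cap's axis, 5 mm above its rim, level with two inner pins (along its +y and -y) that run under the neck's ribs. A safety tooth blocks them within the first 8 degrees of turn. Its depth differs from bottle to bottle, 2 to 7 mm, and cannot be seen: press down only until a light twist (0.1 to 0.3 Nm) is no longer blocked, and keep it so for 40 degrees.
- neck_top (a point): centre of the top of the brass neck, 119 mm above the bottle's foot; neck 25 mm across, 34 mm over its ribs. To clear it the cap's rim must rise above this point.
- locked_bar (a point): black bar engraved on the bottle's shoulder along the bottle's +x, 31 mm from its axis: locked
- free_ring (a point): black ring engraved on the bottle's shoulder, 97 degrees clockwise of the bar, 31 mm from the axis: free
- valve (a joint): opening (m) of the gas valve: 0 closed. The cap starts to push it once it is pressed 0.3 mm deeper than the depth of the tooth, against another 3 N per mm; at 0.0008 (1.1 mm deeper than the tooth) gas escapes.

How it is judged:
On the way, in this order (a step that is already met when the one before it is completed fails the run):
1. the cap is pressed down towards its safety catch (value of joint valve_stem above 0.001 m), for 0.1 s.
2. the cap is clear of the neck, held in the fingers (z of gas_cap in the frame of gas_bottle above 0.125 m and contact force between the fingers and gas_cap above 1 N), for 0.1 s.
At the end, for the whole second after the job is handed in: The cap stands open side down (within 6 degrees) on the chopping board, its middle inside the board's outline, released and at rest, and the valve stem is fully out (x of gas_cap in the frame of board between -0.1 and 0.1 m and y of gas_cap in the frame of board between -0.145 and 0.145 m and z of gas_cap in the frame of board between 0.017 and 0.027 m and angle between gas_cap's own z axis and vertical below 0.1 rad and linear speed of gas_cap below 0.02 m/s and value of joint valve_stem below -0.001 m); the robot touches nothing.
It fails at once if the cap is pressed so deep that the valve opens (0.8 mm) (value of joint valve above 0.0008 m).
It fails at once if the thread is strained: more than 50 N between cap and bottle (contact force between gas_cap and gas_bottle above 50 N).
It fails at once if the cap is dropped (falls free at over 0.45 m/s, away from the bottle) (contact force between the fingers and gas_cap below 0.05 N and linear speed of gas_cap above 0.45 m/s and horizontal distance between gas_cap and gas_bottle above 0.05 m).
It fails at once if the other bottle is touched (contact force between any of the fingers, the arm, gas_cap and other_bottle above 1 N).
It fails at once if the lemon is pushed away (distance of lemon from where it was at the start of the episode above 0.03 m).
It also fails if it takes over 72 s, if anything falls off the work surface, if the arm or the gripper's body presses on something with over 40 N, if the wrist force passes 120 N, or if a joint passes its speed limit or range.

## Working session

There is one attempt and no reset: what is moved stays moved. The work goes in short steps, Python scripts to look and compute and a shell command to move; the robot and the scene stay as the last step left them, time stands still between calls to the robot, and variables do not carry over. Pictures are saved under pics/ and viewed, at most 10 in all, crops included, and the job is handed in when it is done.

```bash
mkdir -p pics; python3 - <<'E'
from bench import r,camera
import cv2,numpy as np
for n in("top","side"):
    c=camera(n);cv2.imwrite(f"pics/{n}0.png",c["image"][...,::-1]);np.savez(f"{n}0.npz",**c);print(n,c["mtx"].round(1).tolist(),c["T"].round(3).tolist())
s=r.read_state();print(s,r.pinch_z)
E
```

```text
top [[493.3, 0.0, 272.4], [0.0, 493.3, 209.2], [0.0, 0.0, 1.0]] [[-0.015, -0.997, 0.074, 0.44], [-1.0, 0.014, -0.016, 0.073], [0.015, -0.074, -0.997, 1.198], [0.0, 0.0, 0.0, 1.0]]
side [[456.4, 0.0, 291.1], [0.0, 456.4, 208.4], [0.0, 0.0, 1.0]] [[0.997, 0.048, -0.053, 0.566], [0.07, -0.483, 0.873, -1.043], [0.016, -0.875, -0.485, 0.72], [0.0, 0.0, 0.0, 1.0]]
{'time': 0.1, 'joint_positions': array([ 1.11239451,  0.33279115, -0.06470542,  1.46082937,  0.0216237 ,
        1.34988985, -0.08853123]), 'joint_vel': array([ 0.00062549, -0.00013207,  0.0019245 , -0.00238997, -0.00120138,
       -0.00164602, -0.00029964]), 'joint_torque': array([ 2.31916325e-03, -6.24545360e+01,  2.53486144e-02, -3.90714133e+01,
       -6.13686978e-02,  3.65749549e-02,  3.64157813e-05]), 'ee_pos': array([ 0.26368992, -0.56628639,  0.22185781]), 'eef_rot': array([ 9.76353446e-01,  2.16179497e-01, -1.68632279e-04, -5.86994170e-04]), 'ft_force': array([ 0.43857289,  0.54226847, -0.63178553]), 'torque': array([0.05014019, 0.01357681, 0.03392948]), 'grip_force': 0.0, 'width': 0.08723762520727193} 0.0187
```

View pics/top0.png

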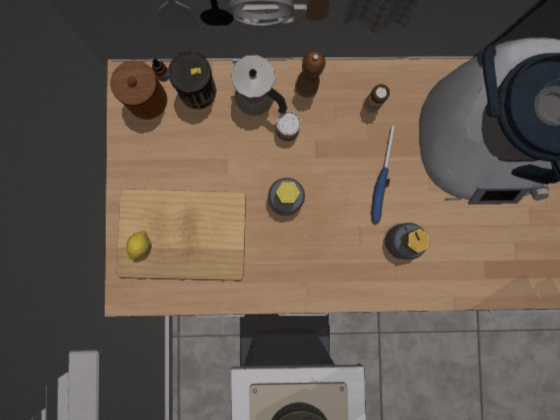

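View pics/side0.png

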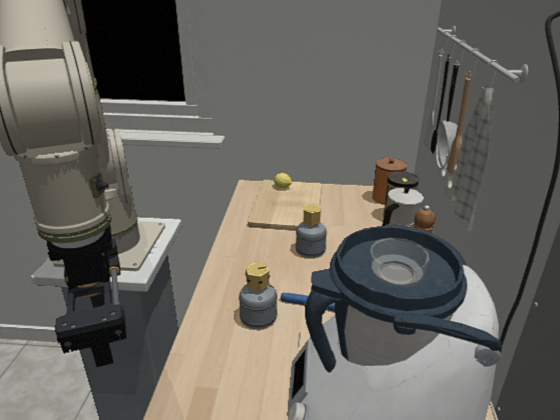

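The top view shows the nicked, lined cap at about (418,240) on the gas bottle. The plain cap is at (288,192), the board spans (118..245, 190..279), and the lemon is at (137,245). I'll measure and enlarge.

```bash
cat > h.py <<'E'
import numpy as np,cv2
def pix(c,u,v,z=None,h=None):
    "pixel -> world, with the depth map or on plane z=h"
    d=np.linalg.inv(c["mtx"])@[u,v,1.];T=c["T"]
    if h is not None: z=(h-T[2,3])/(T[:3,:3]@d)[2]
    elif z is None: z=c["z_map"][int(round(v)),int(round(u))]
    return T[:3,:3]@(d*z)+T[:3,3]
def cloud(c):
    v,u=np.mgrid[:420,:560];d=np.linalg.inv(c["mtx"])@np.stack([u.ravel(),v.ravel(),np.ones(u.size)])*c["z_map"].ravel()
    return ((c["T"][:3,:3]@d).T+c["T"][:3,3]).reshape(420,560,3)
E
python3 - <<'E'
from h import *
c=np.load("top0.npz");im=c["image"];P=cloud(c)
for name,(x0,x1,y0,y1) in dict(gas=(380,440,215,265),other=(260,320,165,225)).items():
    z=P[y0:y1,x0:x1]
    m=(z[...,2]>0.125)&(z[...,2]<.16);q=z[m];print(name,len(q),q.mean(0).round(4),q.min(0).round(4),q.max(0).round(4),(cv2.minAreaRect(q[:,:2].astype(np.float32)*1000)))
m=(P[...,2]>.015)&(P[...,2]<.027);m[:,250:]=0;m[:185]=0;m[285:]=0;q=P[m];print(cv2.minAreaRect(q[:,:2].astype(np.float32)*1000))
print("lemon",pix(c,137,245))
a=cv2.resize(im[212:268,378:442],None,fx=10,fy=10,interpolation=cv2.INTER_CUBIC);cv2.imwrite("pics/g.png",a[...,::-1])
E
```

```text
gas 418 [ 0.4463 -0.2579  0.1348] [ 0.4195 -0.2838  0.125 ] [ 0.4715 -0.2345  0.1414] ((446.0408020019531, -258.7756042480469), (46.84125900268555, 49.960914611816406), 26.073881149291992)
other 396 [0.5546 0.0223 0.1349] [ 0.5318 -0.0027  0.1254] [0.5782 0.0473 0.141 ] ((555.1310424804688, 22.367685317993164), (49.970821380615234, 46.3194465637207), 89.19556427001953)
((472.62353515625, 300.6751403808594), (362.05621337890625, 235.29864501953125), 89.65834045410156)
lemon [0.44625503 0.36445597 0.06694845]
```

View pics/g.png

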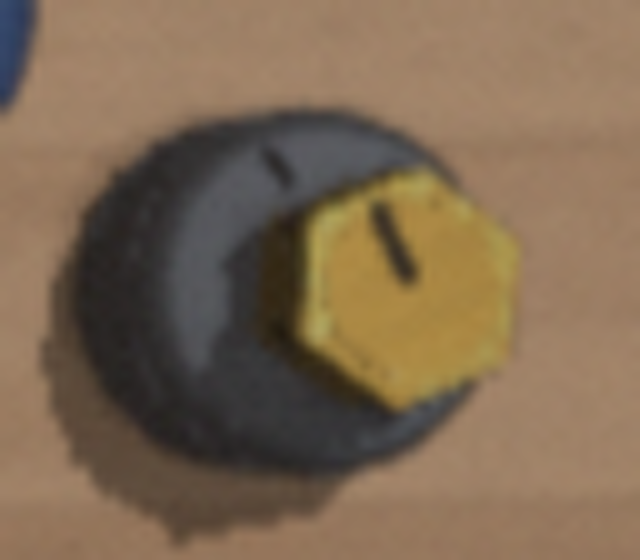

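The crop puts the cap's line from (380,207) to (413,278), with the top face centred near (412,288). The locked bar is at (277,168), and the ring is hidden behind the cap. Next I'll compute the pose and the clearance to the mixer.

```bash
python3 - <<'E'
from h import *
c=np.load("top0.npz");P=cloud(c)
f=lambda x,y,h:pix(c,378+(x+.5)/10-.5,212+(y+.5)/10-.5,h=h)
V=np.array([f(*p,.136) for p in[(420,170),(518,245),(500,370),(402,410),(305,320),(325,215)]]);print("top centre",V.mean(0).round(4))
C=V.mean(0)
a,b=f(380,207,.136),f(413,278,.136);print(a.round(4),np.degrees(np.arctan2(*(a-b)[1::-1])),np.degrees(np.arctan2(*(a-C)[1::-1])))
k=f(277,168,.086);print("bar",k.round(4),np.degrees(np.arctan2(*(k-C)[1::-1])),np.linalg.norm((k-C)[:2]))
for n in("top","side"):
  d=np.load(n+"0.npz");P=cloud(d)
  D=np.hypot(P[...,0]-C[0],P[...,1]-C[1]);m=(P[...,2]>.12)&(D>.06)&(d["z_map"]>0)&(P[...,0]>.3)&(P[...,2]<.45)
  i=np.argsort(D[m])[::60][:6];print(n,P[m][i].round(3).tolist(),D[m][i].round(3))
c=np.load("top0.npz")
print([pix(c,u,v,h=.022).round(3).tolist() for u,v in((120,191),(245,191),(244,279),(118,276))])
from scipy.spatial.transform import Rotation as R
from bench import r
s=r.read_state();Rt=R.from_quat(s["eef_rot"]);print(Rt.as_matrix().round(3).tolist(),(Rt.inv().apply(np.r_[C[:2],.20]-s["ee_pos"])/.15).round(3))
E
```

```text
top centre [ 0.4468 -0.2592  0.136 ]
[ 0.4644 -0.253   0.136 ] 23.164371427769705 19.471139161182673
bar [ 0.4747 -0.2452  0.086 ] 26.626803146316195 0.031238002246895522
top [[0.606, -0.373, 0.12], [0.6, -0.396, 0.123], [0.633, -0.353, 0.129], [0.611, -0.393, 0.127], [0.621, -0.383, 0.131], [0.598, -0.414, 0.123]] [0.195 0.206 0.209 0.212 0.214 0.216]
side [[0.611, -0.381, 0.122], [0.612, -0.414, 0.138], [0.629, -0.409, 0.326], [0.63, -0.411, 0.313], [0.628, -0.415, 0.315], [0.625, -0.42, 0.308]] [0.205 0.226 0.236 0.238 0.239 0.24 ]
[[0.576, 0.417, 0.022], [0.572, 0.119, 0.022], [0.363, 0.124, 0.022], [0.374, 0.42, 0.022]]
[[0.907, 0.422, -0.001], [0.422, -0.907, 0.001], [-0.0, -0.001, -1.0]] [ 1.971 -1.341  0.147]
```

```bash
python3 -m pendant '[{"dp":[0.3,-0.2,0],"rotation":[0,0,-0.02],"jaw":1},{"dp":[0.6,-0.4,0],"rotation":[0,0,-0.045],"jaw":1},{"dp":[0.985,-0.67,0],"rotation":[0,0,-0.0833],"jaw":1},{"dp":[0.985,-0.67,0],"rotation":[0,0,-0.0833],"jaw":1},{"dp":[0.985,-0.67,0],"rotation":[0,0,-0.0833],"jaw":1},{"dp":[0.985,-0.67,0],"rotation":[0,0,-0.0833],"jaw":1}]'
cat > go.py <<'E'
import sys
from h import *
from bench import r
from scipy.spatial.transform import Rotation as R
s=r.read_state();Rt=R.from_quat(s["eef_rot"]);M=Rt.as_matrix()
print("t",s["time"],"p",s["ee_pos"].round(4),"yyaw",np.degrees(np.arctan2(M[1,1],M[0,1])).round(2),"z",M[:,2].round(4),"F",s["ft_force"].round(2),"T",s["torque"].round(3),"j7",s["joint_positions"][6].round(2),"w",s["width"].round(4),s["grip_force"])
if len(sys.argv)>3: print("dp",(Rt.inv().apply(np.array(sys.argv[1:4],float)-s["ee_pos"])/.15).round(4))
E
python3 go.py .4468 -.2592 .2
```

```text
time: 0.85
ee_pos: [0.3545, -0.414, 0.2223]
eef_rot: [0.888, 0.46, -0.0, -0.0]
ft_force: [0.3, -0.8, -0.7]
width: 0.0867
grip_force: 0.0Traceback (most recent call last):
  File "go.py", line 6, in <module>
    print("t",s["time"],"p",s["ee_pos"].round(4),"yyaw",np.degrees(np.arctan2(M[1,1],M[0,1])).round(2),"z",M[:,2].round(4),"F",s["ft_force"].round(2),"T",s["torque"].round(3),"j7",s["joint_positions"][6].round(2),"w",s["width"].round(4),s["grip_force"])
                                                                                                                                                                                                                         ^^^^^^^^^^^^^^^^
AttributeError: 'float' object has no attribute 'round'
```

```bash
sed -i 's/s\["width"\].round(4)/round(s["width"],4)/' go.py; python3 go.py .4468 -.2592 .21
```

```text
t 0.85 p [ 0.3545 -0.414   0.2223] yyaw -35.22 z [-5.e-04  1.e-04 -1.e+00] F [ 0.34 -0.82 -0.69] T [-0.012 -0.085  0.019] j7 0.13 w 0.0867 0.0
dp [ 1.1981 -0.0924  0.0817]
```

```bash
python3 -m pendant '[{"dp":[0.4,-0.05,0],"rotation":[0,0,0],"jaw":1},{"dp":[0.75,-0.09,0],"rotation":[0,0,0],"jaw":1},{"dp":[0.75,-0.09,0],"rotation":[0,0,0],"jaw":1},{"dp":[0.75,-0.09,0],"rotation":[0,0,0],"jaw":1}]'
python3 go.py .4468 -.2592 .21
python3 - <<'E'
from h import *
from bench import camera
c=camera("wrist");np.savez("w1.npz",**c);cv2.imwrite("pics/w1.png",c["image"][...,::-1]);P=cloud(c)
m=(P[...,2]>.128)&(P[...,2]<.142)&(np.hypot(P[...,0]-.447,P[...,1]+.259)<.035)
q=P[m];v,u=np.nonzero(m);print(m.sum(),q.mean(0),cv2.minEnclosingCircle(q[:,:2].astype(np.float32)*1000),u.min(),u.max(),v.min(),v.max())
E
```

```text
time: 1.35
ee_pos: [0.4082, -0.3146, 0.2225]
eef_rot: [0.888, 0.46, -0.0, 0.0]
ft_force: [-0.6, -0.4, 0.6]
width: 0.0869
grip_force: 0.0
t 1.35 p [ 0.4082 -0.3146  0.2225] yyaw -35.17 z [-3.e-04 -4.e-04 -1.e+00] F [-0.56 -0.41  0.61] T [-0.038  0.003  0.019] j7 -0.07 w 0.0869 0.0
dp [ 0.4503 -0.0025  0.0828]
3377 [ 0.44832134 -0.25865405  0.13750617] ((448.02716064453125, -259.02886962890625), 25.875688552856445) 246 308 87 158
```

View pics/w1.png

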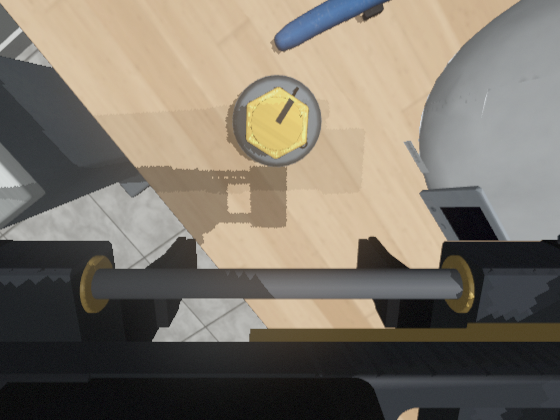

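The wrist view shows the cap centred at (277,122) with its line running to (297,88). The ring shows at (303,145), and the flats face the fingers left and right. I'll refine the yaw and descend above the cap.

```bash
python3 - <<'E'
from h import *
c=np.load("w1.npz");P=cloud(c);im=c["image"].astype(int)
m=(P[...,2]>.132)&(P[...,2]<.142)&(np.hypot(P[...,0]-.448,P[...,1]+.259)<.035)
v,u=np.nonzero(m);q=np.array([pix(c,a,b,h=.136)[:2] for a,b in zip(u,v)])
for k in np.arange(-47,-22,2):
  ws=[]
  for j in(0,60,120):
    t=np.radians(k+j);s=q@[np.cos(t),np.sin(t)];ws.append(np.ptp(s))
  print(k,np.round(np.array(ws)*1000,1),round(sum(ws)*1000,1))
a,b=pix(c,297,88,h=.136),pix(c,279,122,h=.136);print(np.degrees(np.arctan2(*(a-b)[1::-1])))
k=pix(c,303,145,h=.086);print("ring",k)
print(cv2.minEnclosingCircle((q*1000).astype(np.float32)))
E
python3 go.py .4475 -.2591 .16
```

```text
-47 [49.  48.8 48.7] 146.5
-45 [48.4 48.2 48.2] 144.8
-43 [47.8 47.6 47.5] 142.9
-41 [47.1 46.9 46.8] 140.8
-39 [46.4 46.2 46.1] 138.7
-37 [45.9 46.  46.1] 138.0
-35 [46.4 46.8 46.7] 139.9
-33 [47.1 47.5 47.4] 142.0
-31 [47.8 48.1 48. ] 144.0
-29 [48.5 48.8 48.6] 145.9
-27 [49.1 49.3 49.1] 147.6
-25 [49.6 49.8 49.6] 149.1
-23 [50.1 50.2 50. ] 150.4
26.224943056443117
ring [ 0.4564602  -0.28909957  0.086     ]
((448.0343322753906, -259.044189453125), 25.89080238342285)
t 1.4 p [ 0.408  -0.3149  0.2224] yyaw -35.22 z [-4.e-04 -2.e-04 -1.e+00] F [-0.36 -0.57  0.41] T [-0.055 -0.011 -0.03 ] j7 -0.07 w 0.0869 0.0
dp [0.4563 0.0008 0.4157]
```

```bash
python3 -m pendant '[{"dp":[0.3,0.001,0.1],"rotation":[0,0,0.0064],"jaw":1},{"dp":[0.459,0.001,0.2],"rotation":[0,0,0.0064],"jaw":1},{"dp":[0.459,0.001,0.4],"rotation":[0,0,0.0064],"jaw":1},{"dp":[0.459,0.001,0.6],"rotation":[0,0,0.0064],"jaw":1},{"dp":[0.459,0.001,0.796],"rotation":[0,0,0.0064],"jaw":1},{"dp":[0.459,0.001,0.796],"rotation":[0,0,0.0064],"jaw":1},{"dp":[0.459,0.001,0.796],"rotation":[0,0,0.0064],"jaw":1}]'
python3 go.py .448 -.259 .103
```

```text
time: 2.28
ee_pos: [0.4488, -0.2581, 0.1042]
eef_rot: [0.897, 0.443, 0.0, 0.0]
ft_force: [-0.4, -1.1, 0.0]
width: 0.0872
grip_force: 0.0
t 2.275 p [ 0.4488 -0.2581  0.1042] yyaw -37.44 z [ 9.e-04 -6.e-04 -1.e+00] F [-0.36 -1.11  0.04] T [-0.024 -0.031 -0.04 ] j7 -0.29 w 0.0872 0.0
dp [-0.0081 -0.0005  0.0081]
```

```bash
python3 -m pendant '[{"dp":[-0.004,0,0],"rotation":[0,0,0],"jaw":0.5},{"dp":[-0.004,0,0],"rotation":[0,0,0],"jaw":0.4},{"dp":[-0.004,0,0],"rotation":[0,0,0],"jaw":0.4},{"dp":[-0.004,0,0],"rotation":[0,0,0],"jaw":0.4},{"dp":[-0.004,0,0],"rotation":[0,0,0],"jaw":0.4},{"dp":[-0.004,0,0],"rotation":[0,0,0],"jaw":0.4},{"dp":[-0.004,0,0],"rotation":[0,0,0],"jaw":0.4},{"dp":[-0.004,0,0],"rotation":[0,0,0],"jaw":0.4}]' 10
python3 go.py .448 -.259 .103
```

```text
time: 3.28
ee_pos: [0.4482, -0.2574, 0.1032]
eef_rot: [0.896, 0.444, -0.0, 0.0]
ft_force: [-0.3, 0.6, 0.2]
width: 0.0463
grip_force: 10.0
t 3.275 p [ 0.4482 -0.2574  0.1032] yyaw -37.34 z [ 0. -0. -1.] F [-0.28  0.57  0.18] T [ 0.052 -0.04  -0.008] j7 -0.29 w 0.0463 9.996697068563662
dp [-0.0092  0.0052  0.0011]
```

```bash
python3 -m pendant '[{"dp":[0,0,0],"rotation":[0,0,0],"jaw":0.3},{"dp":[0,0,0],"rotation":[0,0,0],"jaw":0.3},{"dp":[0,0,0],"rotation":[0,0,0],"jaw":0.3}]' 45
python3 go.py; python3 -m pendant '[{"dp":[0,0,0],"rotation":[0,0,0.003],"jaw":0.3},{"dp":[0,0,0],"rotation":[0,0,0.003],"jaw":0.3}]'; python3 go.py;  python3 -m pendant '[{"dp":[0,0,0.00333],"rotation":[0,0,0],"jaw":0.3},{"dp":[0,0,0.00333],"rotation":[0,0,0],"jaw":0.3},{"dp":[0,0,0.00333],"rotation":[0,0,0],"jaw":0.3}]'; python3 go.py
```

```text
time: 3.65
ee_pos: [0.4482, -0.2575, 0.1032]
eef_rot: [0.896, 0.443, 0.0, 0.0]
ft_force: [-0.5, 0.6, 0.5]
width: 0.046
grip_force: 45.0
t 3.65 p [ 0.4482 -0.2575  0.1032] yyaw -37.35 z [ 1.e-04 -0.e+00 -1.e+00] F [-0.53  0.56  0.48] T [ 0.039 -0.019  0.04 ] j7 -0.29 w 0.046 44.996760953217745
time: 3.9
ee_pos: [0.4482, -0.2575, 0.1032]
eef_rot: [0.901, 0.435, 0.0, 0.0]
ft_force: [0.1, 0.0, 0.1]
width: 0.0458
grip_force: 45.0
t 3.9 p [ 0.4482 -0.2575  0.1032] yyaw -38.45 z [ 1.e-04 -1.e-04 -1.e+00] F [0.1  0.03 0.13] T [ 0.055 -0.121 -0.043] j7 -0.31 w 0.0458 44.99714051373303
time: 4.28
ee_pos: [0.4483, -0.2575, 0.1028]
eef_rot: [0.9, 0.435, 0.0, 0.0]
ft_force: [-0.1, -0.1, 3.3]
width: 0.0458
grip_force: 45.0
t 4.275 p [ 0.4483 -0.2575  0.1028] yyaw -38.43 z [ 2.e-04 -2.e-04 -1.e+00] F [-0.12 -0.07  3.28] T [ 0.094  0.109 -0.004] j7 -0.31 w 0.0458 44.99659211374819
```

```bash
for i in 1 2 3; do python3 -m pendant '[{"dp":[0,0,0],"rotation":[0,0,0.003],"jaw":0.3},{"dp":[0,0,0],"rotation":[0,0,0.003],"jaw":0.3}]' >/dev/null; python3 go.py; done
```

```text
t 4.525 p [ 0.4483 -0.2576  0.1028] yyaw -39.54 z [ 3.e-04 -3.e-04 -1.e+00] F [ 0.24 -0.27  2.53] T [ 0.035 -0.001 -0.031] j7 -0.33 w 0.0454 44.99679249711335
t 4.775 p [ 0.4484 -0.2575  0.1028] yyaw -40.61 z [ 5.e-04 -3.e-04 -1.e+00] F [ 0.05 -1.21  2.17] T [-0.002 -0.172  0.068] j7 -0.35 w 0.0457 44.99646353535354
t 5.025 p [ 0.4485 -0.2575  0.1028] yyaw -41.69 z [ 6.e-04 -3.e-04 -1.e+00] F [ 1.73 -0.55  3.51] T [-0.133 -0.371  0.018] j7 -0.37 w 0.0457 44.995642360299826
```

```bash
for i in 1 2 3; do python3 -m pendant '[{"dp":[0,0,0],"rotation":[0,0,0.003],"jaw":0.3},{"dp":[0,0,0],"rotation":[0,0,0.003],"jaw":0.3}]' >/dev/null; python3 go.py; done
```

```text
t 5.275 p [ 0.4485 -0.2575  0.1028] yyaw -42.76 z [ 6.e-04 -3.e-04 -1.e+00] F [ 2.53 -1.21  2.68] T [-0.161 -0.601  0.121] j7 -0.39 w 0.0456 44.99471923336387
t 5.525 p [ 0.4485 -0.2575  0.1028] yyaw -43.84 z [ 6.e-04 -3.e-04 -1.e+00] F [4.36 0.08 2.25] T [-0.234 -0.793  0.22 ] j7 -0.4 w 0.046 44.99490397050977
t 5.775 p [ 0.4485 -0.2575  0.1028] yyaw -44.92 z [ 7.e-04 -4.e-04 -1.e+00] F [ 3.93 -1.39  3.26] T [-0.283 -1.045  0.271] j7 -0.42 w 0.0459 44.99667791649699
```

```bash
for i in 1 2 3 4; do python3 -m pendant '[{"dp":[0,0,0.00333],"rotation":[0,0,0],"jaw":0.3},{"dp":[0,0,0.00333],"rotation":[0,0,0],"jaw":0.3}]' >/dev/null; python3 go.py; done
```

```text
t 6.025 p [ 0.4485 -0.2575  0.1026] yyaw -44.9 z [ 7.e-04 -4.e-04 -1.e+00] F [ 3.57 -0.64  5.3 ] T [-0.228 -0.809  0.277] j7 -0.42 w 0.0459 44.99573375098407
t 6.275 p [ 0.448  -0.2575  0.1017] yyaw -44.93 z [-2.e-04  0.e+00 -1.e+00] F [ 3.74 -1.02  1.82] T [-0.236 -0.71  -0.001] j7 -0.42 w 0.0457 44.99714093282819
t 6.525 p [ 0.4481 -0.2575  0.1011] yyaw -44.91 z [-2.e-04  0.e+00 -1.e+00] F [ 2.13 -0.72  4.87] T [-0.171 -0.576  0.003] j7 -0.42 w 0.0458 44.99633090570569
t 6.775 p [ 0.4481 -0.2575  0.1008] yyaw -44.91 z [-1.e-04 -1.e-04 -1.e+00] F [ 1.35 -1.67  6.77] T [-0.117 -0.382  0.024] j7 -0.42 w 0.0455 44.99660926871002
```

```bash
for i in 1 2 3; do python3 -m pendant '[{"dp":[0,0,0],"rotation":[0,0,0.003],"jaw":0.3},{"dp":[0,0,0],"rotation":[0,0,0.003],"jaw":0.3}]' 60 >/dev/null; python3 go.py; done
python3 - <<'E'
from h import *
from bench import camera
o=[]
for n in("top","side"):
    c=camera(n);im=c["image"][...,::-1]
    u,v=((418,240) if n=="top" else (258,275))
    o.append(cv2.resize(im[v-35:v+35,u-35:u+35],(400,400),interpolation=cv2.INTER_CUBIC))
cv2.imwrite("pics/p1.png",np.hstack(o))
E
```

```text
t 7.025 p [ 0.4482 -0.2575  0.1008] yyaw -46.01 z [ 0.e+00 -2.e-04 -1.e+00] F [ 2.76 -0.3   5.57] T [-0.187 -0.494  0.023] j7 -0.44 w 0.0455 59.99595791101456
t 7.275 p [ 0.4483 -0.2576  0.1008] yyaw -47.09 z [ 2.e-04 -3.e-04 -1.e+00] F [ 2.14 -0.06  5.16] T [-0.192 -0.505  0.033] j7 -0.46 w 0.0458 59.995847744867206
t 7.525 p [ 0.4483 -0.2576  0.1009] yyaw -48.17 z [ 3.e-04 -3.e-04 -1.e+00] F [ 2.2  -0.97  6.3 ] T [-0.173 -0.53   0.029] j7 -0.48 w 0.0455 59.99593396671116
```

View pics/p1.png

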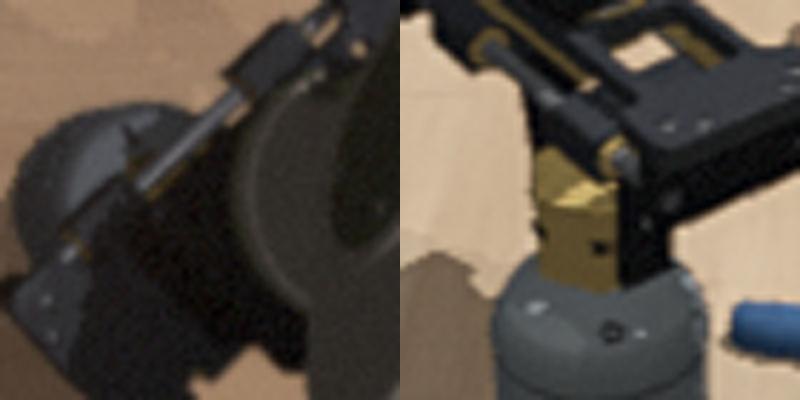

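The right crop shows the gripped cap from the side with corner nicks at (540,230) and (600,247), and the ring at (612,330). I'll compare the nick columns with the model to see whether the cap has actually turned.

```bash
python3 - <<'E'
from h import *
c=np.load("side0.npz");Ti=np.linalg.inv(c["T"]);
def pr(p):
    q=c["mtx"]@(Ti@np.r_[p,1])[:3];return q[:2]/q[2]
print("ring",pr([.448+.031*np.cos(np.radians(-74.5)),-.259+.031*np.sin(np.radians(-74.5)),.086]),"seen",258-35+(612-400)/400*70,275-35+330/400*70)
for y in(22.5,20,17,14,11.5,8):
  o=[]
  for k in(-90,-150):
    t=np.radians(y+k);
    o+=[pr([.4483+.0262*np.cos(t),-.258+.0262*np.sin(t),.110]).round(1).tolist()]
  print(y,o)
print("seen",(258-35+200/400*70,275-35+247/400*70),(258-35+140/400*70,275-35+230/400*70))
E
```

```text
ring [259.50428261 295.69144294] seen 260.1 297.75
22.5 [[260.7, 284.8], [248.7, 283.1]]
20 [[260.1, 284.9], [248.4, 282.9]]
17 [[259.5, 285.0], [248.0, 282.6]]
14 [[258.9, 285.1], [247.6, 282.3]]
11.5 [[258.3, 285.1], [247.3, 282.0]]
8 [[257.6, 285.2], [246.9, 281.6]]
seen (258.0, 283.225) (247.5, 280.25)
```

The tooth was passed at about 2 mm: the nicks show the cap has turned about 11° and the torque stays low. Holding this depth, I'll carry on turning.

```bash
python3 -m pendant '[{"dp":[0,0,0],"rotation":[0,0,0.006],"jaw":0.3},{"dp":[0,0,0],"rotation":[0,0,0.012],"jaw":0.3},{"dp":[0,0,0],"rotation":[0,0,0.018],"jaw":0.3},{"dp":[0,0,0],"rotation":[0,0,0.024],"jaw":0.3},{"dp":[0,0,0],"rotation":[0,0,0.03],"jaw":0.3},{"dp":[0,0,0],"rotation":[0,0,0.03],"jaw":0.3}]' >/dev/null; python3 go.py
```

```text
t 8.375 p [ 0.4484 -0.2578  0.1009] yyaw -58.99 z [ 5.e-04 -6.e-04 -1.e+00] F [ 3.15 -0.96  4.99] T [-0.346 -0.568  0.043] j7 -0.66 w 0.0454 59.99645132571459
```

```bash
for i in 1 2; do python3 -m pendant '[{"dp":[0,0,0],"rotation":[0,0,0.01],"jaw":0.3},{"dp":[0,0,0],"rotation":[0,0,0.02],"jaw":0.3},{"dp":[0,0,0],"rotation":[0,0,0.03],"jaw":0.3},{"dp":[0,0,0],"rotation":[0,0,0.04],"jaw":0.3},{"dp":[0,0,0],"rotation":[0,0,0.05],"jaw":0.3},{"dp":[0,0,0],"rotation":[0,0,0.05],"jaw":0.3}]' >/dev/null; python3 go.py; done
```

```text
t 9.125 p [ 0.4488 -0.2581  0.1011] yyaw -77.02 z [ 0.0015 -0.0012 -1.    ] F [ 4.66 -3.06  5.01] T [-0.553 -0.924  0.008] j7 -0.97 w 0.046 59.99668135307729
t 9.875 p [ 0.4489 -0.2585  0.1013] yyaw -95.04 z [ 0.0019 -0.0018 -1.    ] F [ 4.86 -3.32  5.63] T [-0.839 -1.001 -0.065] j7 -1.28 w 0.0453 59.998848186805844
```

```bash
python3 -m pendant '[{"dp":[0.004,0.003,0],"rotation":[0,0,0.01],"jaw":0.3},{"dp":[0.004,0.003,0],"rotation":[0,0,0.02],"jaw":0.3},{"dp":[0.004,0.003,0],"rotation":[0,0,0.03],"jaw":0.3},{"dp":[0.004,0.003,0],"rotation":[0,0,0.04],"jaw":0.3},{"dp":[0.004,0.003,0],"rotation":[0,0,0.055],"jaw":0.3},{"dp":[0.004,0.003,0],"rotation":[0,0,0.055],"jaw":0.3}]' >/dev/null; python3 go.py
python3 -m pendant '[{"dp":[0,0,0],"rotation":[0,0,0.01],"jaw":0.3},{"dp":[0,0,0],"rotation":[0,0,0.02],"jaw":0.3},{"dp":[0,0,0],"rotation":[0,0,0.03],"jaw":0.3},{"dp":[0,0,0],"rotation":[0,0,0.04],"jaw":0.3},{"dp":[0,0,0],"rotation":[0,0,0.053],"jaw":0.3},{"dp":[0,0,0],"rotation":[0,0,0.053],"jaw":0.3}]' >/dev/null; python3 go.py
python3 - <<'E'
from h import *
from bench import camera
o=[]
for n in("side","top"):
    c=camera(n);np.savez(n+"2.npz",**c);im=c["image"][...,::-1]
    u,v=((418,240) if n=="top" else (258,275))
    o.append(cv2.resize(im[v-35:v+35,u-35:u+35],(400,400),interpolation=cv2.INTER_CUBIC))
cv2.imwrite("pics/p2.png",np.hstack(o))
E
```

```text
t 10.625 p [ 0.4493 -0.2593  0.1013] yyaw -114.88 z [ 0.0017 -0.002  -1.    ] F [ 4.27 -5.16  5.16] T [-0.982 -0.877 -0.011] j7 -1.62 w 0.0451 59.99812413007021
t 11.375 p [ 0.4491 -0.2597  0.1013] yyaw -133.97 z [ 0.0015 -0.0024 -1.    ] F [ 2.32 -6.14  5.31] T [-1.284 -0.644 -0.013] j7 -1.94 w 0.0461 59.997118609026074
```

View pics/p2.png

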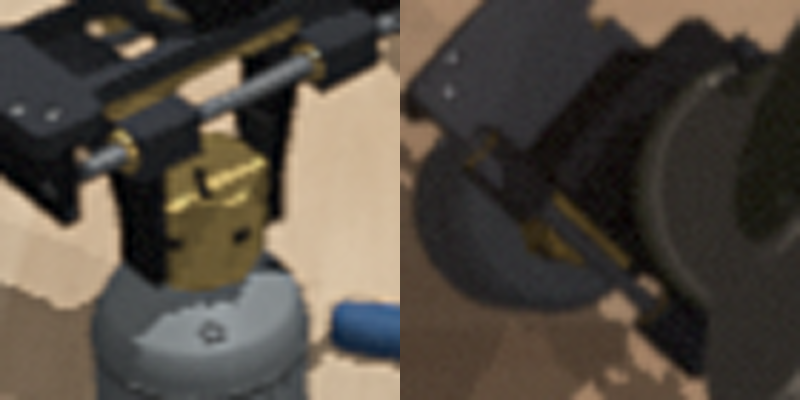

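The side crop shows the cap's line at (205,180) pointing at the ring at (212,332), so the cap is in the free range. I'll ease the side load, then lift slowly.

```bash
python3 -m pendant '[{"dp":[0.007,0.0025,0],"rotation":[0,0,0],"jaw":0.3},{"dp":[0.007,0.0025,0],"rotation":[0,0,0],"jaw":0.3},{"dp":[0.007,0.0025,-0.01],"rotation":[0,0,0],"jaw":0.3},{"dp":[0.007,0.0025,-0.02],"rotation":[0,0,0],"jaw":0.3},{"dp":[0.007,0.0025,-0.03],"rotation":[0,0,0],"jaw":0.3},{"dp":[0.007,0.0025,-0.04],"rotation":[0,0,0],"jaw":0.3}]' >/dev/null; python3 go.py
```

```text
t 12.225 p [ 0.4484 -0.2598  0.1059] yyaw -133.88 z [-1.4e-03 -6.0e-04 -1.0e+00] F [ 2.71 -6.07 -4.83] T [-1.346 -0.65   0.054] j7 -1.94 w 0.0455 59.995872443541884
```

```bash
for i in 1 2 3; do python3 -m pendant '[{"dp":[0.002,0.004,-0.007],"rotation":[0,0,0],"jaw":0.3},{"dp":[0.002,0.004,-0.014],"rotation":[0,0,0],"jaw":0.3},{"dp":[0.002,0.004,-0.014],"rotation":[0,0,0],"jaw":0.3}]' >/dev/null; python3 go.py; done
```

```text
t 12.6 p [ 0.448  -0.26    0.1078] yyaw -133.87 z [-1.9e-03  1.0e-04 -1.0e+00] F [ 2.98 -4.   -2.67] T [-0.896 -0.609 -0.048] j7 -1.94 w 0.0456 59.996539782732725
t 12.975 p [ 0.4482 -0.2601  0.1105] yyaw -133.83 z [-1.4e-03  4.0e-04 -1.0e+00] F [ 0.63 -1.32 -2.55] T [-0.37  -0.003 -0.008] j7 -1.93 w 0.0455 59.99701241031289
t 13.35 p [ 0.4486 -0.2606  0.113 ] yyaw -133.81 z [-1.e-04  1.e-04 -1.e+00] F [ 0.25  0.02 -1.45] T [ 0.138  0.048 -0.029] j7 -1.93 w 0.0452 59.99671742320061
```

Free: only the cap's weight remains. I'll lift clear.

```bash
python3 -m pendant '[{"dp":[0,0,-0.04],"rotation":[0,0,0],"jaw":0.3},{"dp":[0,0,-0.08],"rotation":[0,0,0],"jaw":0.3},{"dp":[0,0,-0.14],"rotation":[0,0,0],"jaw":0.3},{"dp":[0,0,-0.25],"rotation":[0,0,0],"jaw":0.3},{"dp":[0,0,-0.4],"rotation":[0,0,0],"jaw":0.3},{"dp":[0,0,-0.6],"rotation":[0,0,0],"jaw":0.3},{"dp":[0,0,-0.75],"rotation":[0,0,0],"jaw":0.3},{"dp":[0,0,-0.75],"rotation":[0,0,0],"jaw":0.3}]' >/dev/null; python3 go.py .46 .19 .225
```

```text
t 14.35 p [ 0.4496 -0.2613  0.2279] yyaw -133.82 z [ 0.0036 -0.0021 -1.    ] F [-0.23  0.59 -2.18] T [ 0.116  0.002 -0.014] j7 -1.91 w 0.0454 59.99682426452637
dp [-2.0337 -2.2186  0.0131]
```

```bash
python3 - <<'E'
from h import *
from bench import camera
c=camera("side");im=c["image"][...,::-1]
cv2.imwrite("pics/s3.png",cv2.resize(im[150:350,150:400],(750,600),interpolation=cv2.INTER_CUBIC))
P=cloud(np.load("top0.npz"));o=[]
m=(P[...,1]>-.2)&(P[...,1]<.25)&(P[...,0]>.3)&(P[...,0]<.56)&(P[...,2]>.06);q=P[m];print("tall near path",q.min(0),q.max(0),len(q))
E
```

```text
tall near path [ 0.44012789 -0.01914426  0.06009744] [0.5599282  0.07278254 1.19841106] 1669
```

View pics/s3.png

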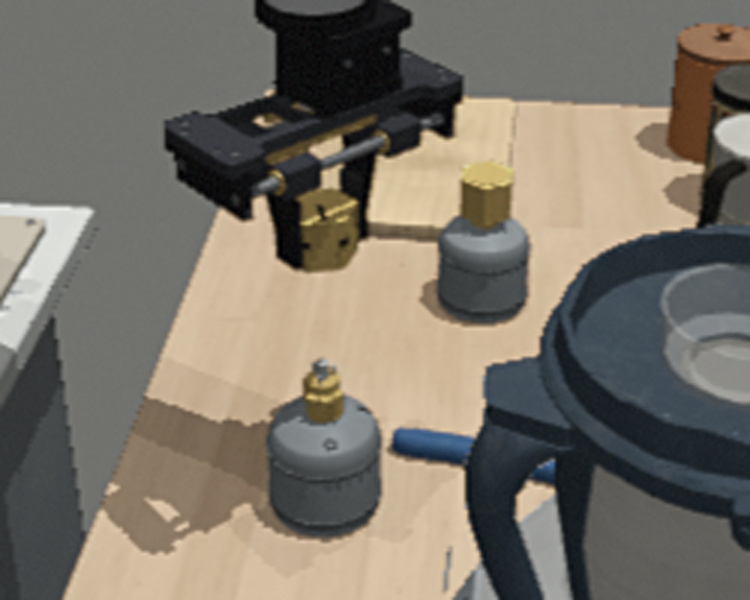

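The cap is clear of the neck and held. I'll carry it to the board, rotating back so joint 7 stays in range.

```bash
python3 -m pendant '[{"dp":[0,0,0],"rotation":[0,0,-0.025],"jaw":0.3},{"dp":[-0.1,-0.11,0],"rotation":[0,0,-0.05],"jaw":0.3},{"dp":[-0.25,-0.27,0],"rotation":[0,0,-0.075],"jaw":0.3},{"dp":[-0.4,-0.43,0],"rotation":[0,0,-0.1],"jaw":0.3},{"dp":[-0.55,-0.6,0],"rotation":[0,0,-0.125],"jaw":0.3},{"dp":[-0.7,-0.76,0],"rotation":[0,0,-0.15],"jaw":0.3},{"dp":[-0.85,-0.93,0],"rotation":[0,0,-0.175],"jaw":0.3},{"dp":[-0.9,-0.98,0],"rotation":[0,0,-0.2],"jaw":0.3}]' >/dev/null; python3 go.py .46 .18 .225
```

```text
t 15.4 p [ 0.4525 -0.059   0.2245] yyaw -61.36 z [-1.4e-03  5.0e-04 -1.0e+00] F [ 0.18 -1.42 -2.38] T [ 0.005 -0.018 -0.016] j7 -1.03 w 0.0457 59.99408254399896
dp [ 0.8076 -1.3747 -0.003 ]
```

```bash
python3 -m pendant '[{"dp":[0.08,-0.14,0],"rotation":[0,0,0],"jaw":0.3},{"dp":[0.18,-0.3,0],"rotation":[0,0,0],"jaw":0.3},{"dp":[0.28,-0.47,0],"rotation":[0,0,0],"jaw":0.3},{"dp":[0.38,-0.64,0],"rotation":[0,0,0],"jaw":0.3},{"dp":[0.48,-0.81,0],"rotation":[0,0,0],"jaw":0.3},{"dp":[0.57,-0.96,0],"rotation":[0,0,0],"jaw":0.3},{"dp":[0.57,-0.96,0],"rotation":[0,0,0],"jaw":0.3}]' >/dev/null; python3 go.py .46 .18 .225
```

```text
t 16.275 p [0.4597 0.1079 0.2245] yyaw -61.62 z [-1.5e-03  5.0e-04 -1.0e+00] F [ 0.07 -0.32 -1.61] T [-0.026  0.012 -0.031] j7 -1.41 w 0.0454 59.99708619900048
dp [ 0.2305 -0.4219 -0.0032]
```

```bash
python3 -m pendant '[{"dp":[0.12,-0.2,0],"rotation":[0,0,0],"jaw":0.3},{"dp":[0.23,-0.422,0.1],"rotation":[0,0,0],"jaw":0.3},{"dp":[0.23,-0.422,0.3],"rotation":[0,0,0],"jaw":0.3},{"dp":[0.23,-0.422,0.5],"rotation":[0,0,0],"jaw":0.3},{"dp":[0.23,-0.422,0.7],"rotation":[0,0,0],"jaw":0.3},{"dp":[0.23,-0.422,0.9],"rotation":[0,0,0],"jaw":0.3},{"dp":[0.23,-0.422,1],"rotation":[0,0,0],"jaw":0.3},{"dp":[0.23,-0.422,1],"rotation":[0,0,0],"jaw":0.3}]' >/dev/null; python3 go.py .46 .18 .04
python3 -m pendant '[{"dp":[0,0,0.1],"rotation":[0,0,0],"jaw":0.3},{"dp":[0,0,0.2],"rotation":[0,0,0],"jaw":0.3},{"dp":[0,0,0.23],"rotation":[0,0,0],"jaw":0.3},{"dp":[0,0,0.23],"rotation":[0,0,0],"jaw":0.3}]' >/dev/null; python3 go.py .46 .18 .027
```

```text
t 17.275 p [0.4604 0.1774 0.0746] yyaw -61.85 z [-2.e-03 -6.e-04 -1.e+00] F [-0.41  0.24 -0.88] T [ 0.007 -0.031  0.014] j7 -1.68 w 0.0458 59.99683949165046
dp [ 0.0062 -0.0167  0.2309]
t 17.775 p [0.4608 0.1781 0.0406] yyaw -61.82 z [-6.e-04 -1.e-04 -1.e+00] F [-0.17 -0.01 -1.06] T [ 0.003  0.01  -0.002] j7 -1.72 w 0.0452 59.99688112176955
dp [ 0.0015 -0.0138  0.0909]
```

```bash
python3 -m pendant '[{"dp":[0,0,0.03],"rotation":[0,0,0],"jaw":0.3},{"dp":[0,0,0.06],"rotation":[0,0,0],"jaw":0.3},{"dp":[0,0,0.06],"rotation":[0,0,0],"jaw":0.3}]' >/dev/null; python3 go.py
for i in 1 2 3 4; do python3 -m pendant '[{"dp":[0,0,0.007],"rotation":[0,0,0],"jaw":0.3},{"dp":[0,0,0.007],"rotation":[0,0,0],"jaw":0.3}]' >/dev/null; python3 go.py; done
```

```text
t 18.15 p [0.4608 0.178  0.0316] yyaw -61.82 z [-5.e-04 -2.e-04 -1.e+00] F [-0.26  0.64 -1.24] T [0.085 0.023 0.04 ] j7 -1.72 w 0.0455 59.99680205248296
t 18.4 p [0.461  0.178  0.0309] yyaw -61.82 z [ 1.e-04 -1.e-04 -1.e+00] F [ 0.16  0.35 -0.98] T [-0.01   0.032  0.06 ] j7 -1.73 w 0.0455 59.996818201616406
t 18.65 p [0.461  0.178  0.0298] yyaw -61.82 z [ 0.e+00 -1.e-04 -1.e+00] F [-0.63  0.74 -1.69] T [ 0.007 -0.029 -0.027] j7 -1.73 w 0.0456 59.996851589530706
t 18.9 p [0.4609 0.178  0.0287] yyaw -61.83 z [-1.e-04 -1.e-04 -1.e+00] F [-0.74  0.11 -1.75] T [0.007 0.001 0.069] j7 -1.73 w 0.0457 59.99669646844268
t 19.15 p [0.4609 0.178  0.0277] yyaw -61.82 z [-1.e-04 -1.e-04 -1.e+00] F [-0.29 -0.13 -2.43] T [ 0.033 -0.006 -0.053] j7 -1.73 w 0.0452 59.99677145853639
```

```bash
for i in 1 2 3 4 ; do python3 -m pendant '[{"dp":[0,0,0.004],"rotation":[0,0,0],"jaw":0.3},{"dp":[0,0,0.004],"rotation":[0,0,0],"jaw":0.3}]' >/dev/null; python3 go.py|cut -c1-110; done
```

```text
t 19.4 p [0.461  0.178  0.0271] yyaw -61.83 z [ 0.e+00 -1.e-04 -1.e+00] F [ 0.45 -0.27 -1.52] T [ 0.008 -0.024
t 19.65 p [0.461  0.1781 0.0267] yyaw -61.83 z [ 2.e-04 -1.e-04 -1.e+00] F [-0.87  0.26  1.05] T [-0.084  0.18
t 19.9 p [0.4611 0.1781 0.0266] yyaw -61.83 z [ 2.e-04 -5.e-04 -1.e+00] F [-4.61 -1.83 10.6 ] T [-0.43   1.02 
t 20.15 p [0.4611 0.1781 0.0266] yyaw -61.82 z [ 3.e-04 -9.e-04 -1.e+00] F [-7.79 -4.05 19.17] T [-0.713  1.82
```

The cap is on the board. I'll ease off and release.

```bash
python3 -m pendant '[{"dp":[0,0,-0.007],"rotation":[0,0,0],"jaw":0.3},{"dp":[0,0,-0.007],"rotation":[0,0,0],"jaw":0.3}]' 10 >/dev/null; python3 go.py
python3 -m pendant '[{"dp":[0,0,-0.007],"rotation":[0,0,0],"jaw":0.65},{"dp":[0,0,-0.007],"rotation":[0,0,0],"jaw":0.8},{"dp":[0,0,-0.007],"rotation":[0,0,0],"jaw":0.9},{"dp":[0,0,-0.007],"rotation":[0,0,0],"jaw":0.9},{"dp":[0,0,-0.007],"rotation":[0,0,0],"jaw":0.9},{"dp":[0,0,-0.007],"rotation":[0,0,0],"jaw":0.9}]' >/dev/null; python3 go.py
python3 -m pendant '[{"dp":[0,0,-0.1],"rotation":[0,0,0],"jaw":0.9},{"dp":[0,0,-0.25],"rotation":[0,0,0],"jaw":0.9},{"dp":[0,0,-0.5],"rotation":[0,0,0],"jaw":0.9},{"dp":[0,0,-0.8],"rotation":[0,0,0],"jaw":0.9},{"dp":[0,0,-0.9],"rotation":[0,0,0],"jaw":0.9},{"dp":[0,0,-0.9],"rotation":[0,0,0],"jaw":0.9},{"dp":[0,0,-0.9],"rotation":[0,0,0],"jaw":0.9}]' >/dev/null; python3 go.py
python3 - <<'E'
from h import *
from bench import camera
o=[]
for n in("side","wrist"):
    c=camera(n);im=c["image"][...,::-1]
    if n=="side": im=cv2.resize(im[140:280,200:400],(400,280))
    else: im=cv2.resize(im,(400,280))
    o.append(im)
cv2.imwrite("pics/end.png",np.hstack(o))
E
```

```text
t 20.4 p [0.4611 0.1781 0.0266] yyaw -61.83 z [ 4.e-04  0.e+00 -1.e+00] F [-1.5  -1.17  4.37] T [-0.166  0.333  0.03 ] j7 -1.73 w 0.046 9.997357672546059
t 21.15 p [0.461  0.1781 0.0274] yyaw -61.83 z [ 0.e+00 -1.e-04 -1.e+00] F [ 0.67 -0.53 -0.03] T [-0.039 -0.001  0.02 ] j7 -1.73 w 0.0779 0.0
t 22.025 p [0.4603 0.1777 0.1613] yyaw -61.83 z [-1.7e-03 -6.0e-04 -1.0e+00] F [-0.36 -0.44 -0.01] T [-0.001  0.001  0.052] j7 -1.61 w 0.0786 0.0
```

View pics/end.png

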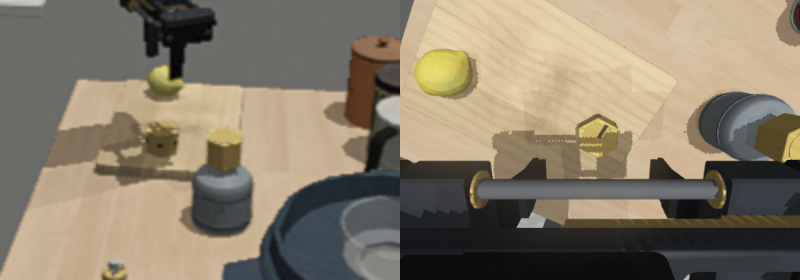

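The cap stands upright on the free half of the board, at (162,138) in the side crop and (600,135) in the wrist view. The lemon and the other bottle are untouched.

```bash
python3 -c "
from bench import r
print(r.close_job())"
```

```text
the job is handed in; nothing more can be done
None
```

The cap is off the gas bottle and standing open side down on the free half of the chopping board, released, and the job is handed in (no verdict was returned); the lemon and the other bottle were left alone.

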